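# Ease the gold trim reel back one notch

### The job

The reel of gold paper trim is wound too tight: let it back by one notch of its ratchet. With a fingertip, lift the pawl by its red finger bar and throw it right over until it lies back on its stop, push a knob of the black-knobbed handle to turn the wheel backward by one tooth, and then push the pawl over again so that it drops fully into the next notch. Only touch and push, lightly: pinch nothing, and do not disturb the boots, the paste tub or the scissors; finish with the hand clear.

Things in the scene. Friction and masses are not known exactly. Their poses are not given: they have to be found in the camera images.
- stand: Green steel reel stand, screwed to the bench: base 150 x 225 mm, 12 mm thick, two side plates up to 139 mm high. Origin on the bench under the axle, in the ratchet wheel's middle plane. Its x runs along the horizontal axle (points away from the robot within 30 degrees): gold reel and plates at x = -103 to -17 mm, handle at x = +50 mm. Its y points to the pawl pivot's side, z up.
- axle (a point): Centre of the steel ratchet wheel on the axle, 105 mm above the bench. The wheel has 10 teeth, is 120 mm across the tips, 94 mm across the roots and 12 mm thick (stand x = -6 to +6 mm). It turns as one with the reel of gold trim and the four-armed handle with black ball knobs.
- pawl_pivot (a point): Pivot of the pawl, in the wheel's plane, at y = +81 mm, z = 108 mm in the stand's frame. A steel stop pin beside it carries the pawl when it is thrown back.
- finger_bar (a point): Middle of the red finger bar at the pawl's free end: round, 15 mm thick, 44 mm long, parallel to the axle (stand x = -34 to +10 mm, this point at -12), 106 mm from the pivot. Pawl down: bar at y = +23 mm, z = 197 mm in the stand's frame, 24 mm clear above the tooth tips. On its way over it rises to z = 214 mm. Thrown back on its stop: about y = +145 mm, z = 193 mm.
- pawl (a joint): Pawl angle, rad. 0: down, nose at the bottom of a notch; 0.2: nose just over the tooth tips; past 0.57 it is over the top and falls by its own weight the other way; 1.22: lying back on its stop, where it stays. It weighs about 0.15 kg: some 1 N on the bar towards stand +y lifts and throws it over; pushed back towards -y past the top it drops onto the wheel.
- ratchet (a joint): Wheel angle, rad, positive backward (the way the pawl blocks: the wheel's top goes towards stand +y). 0: tooth against the pawl; start -0.20 to -0.02, pawl in its notch. One notch is 0.63. Where the pawl is dropped: 0.36 to 0.60, nose at the next notch's bottom; 0.1 to 0.36, on a tooth's slope; past 0.61, on the next tooth. A hub brake holds the wheel where left; 2 N at a knob turns it.
- knob (a point): Centre of the black ball knob, 24 mm in diameter, on the handle's uppermost arm, at stand x = +50 mm, 80 mm from the axle. Four arms (10 mm rods, 90 degrees apart) turn with the wheel. At wheel angle 0 this knob is at y = -30 mm, z = 179 mm in the stand's frame; turned back one notch, at y = +19 mm, z = 183 mm.
- red_boot_mid (a point): Red paper boot with gold sole, standing loose: shaft 55 mm in diameter, 145 mm high, foot 130 mm long, 52 mm wide. Point on the shaft's axis half-way up. Leave it alone.
- black_boot_mid (a point): Black paper boot with gold sole, same size as the red one. Point on the shaft's axis half-way up. Leave it alone.
- paste_tub_mid (a point): White paste tub with blue lid, 73 mm in diameter, 56 mm high, closed and loose. Point half-way up. Leave it alone.
- scissors_mid (a point): Black-handled scissors lying flat, 185 mm long, 11 mm high. Point at their rivet. Leave them alone.

How it is judged (in metres and radians):
On the way, in this order (a step that is already met when the one before it is completed fails the run):
1. the pawl is lifted off the wheel and thrown over onto its stop, the wheel not yet turned back (value of joint pawl above 1.1 rad and value of joint ratchet below 0.15 rad), for 0.2 s.
2. the wheel is turned backward while the pawl lies thrown over (value of joint pawl above 0.9 rad and value of joint ratchet above 0.25 rad), for 0.2 s.
At the end, for the whole second after the job is handed in: The pawl is down at the bottom of the next notch (its angle below 0.07 rad) with the wheel one notch back from where it was (its angle between 0.30 and 0.68 rad), both are at rest, and the boots, tub and scissors are within 30 mm of where they stood (value of joint ratchet between 0.3 and 0.68 rad and value of joint pawl below 0.07 rad and velocity of joint ratchet between -0.05 and 0.05 rad/s and velocity of joint pawl between -0.05 and 0.05 rad/s and distance of each of red_boot_mid, black_boot_mid, paste_tub_mid, scissors_mid from where it was at the start of the episode below 0.03 m); the robot touches nothing.
It fails at once if the wheel runs back as far as a second notch (value of joint ratchet above 0.95 rad).
It fails at once if the pawl is pinched or forced (over 25 N from the fingers) (contact force between the fingers and pawl above 25 N).
It fails at once if the handle or wheel is pinched or forced (over 35 N from the fingers) (contact force between the fingers and ratchet above 35 N).
It fails at once if a boot, the paste tub or the scissors is lifted, carried or knocked (moved over 30 mm) (distance of any of red_boot_mid, black_boot_mid, paste_tub_mid, scissors_mid from where it was at the start of the episode above 0.03 m).
It also fails if it takes over 54 s, if anything falls off the work surface, if the arm or the gripper's body presses on something with over 40 N, if the wrist force passes 120 N, or if a joint passes its speed limit or range.

### The arm

A 6-joint arm with a two-finger parallel gripper is mounted at the origin on the work surface. World frame = base frame: x ahead of the robot, y to its left, z up, the work surface at z = 0. Lengths are in m, angles in degrees, forces in N, time in s.
With the tool pointing down it reaches from about 0.25 to 0.725 m from the base axis. Payload 9.7 kg.
Tool frame: the origin (TCP) lies midway between the tips of the shut fingers; the grasp point (between the pads) lies 19 mm behind it; x points along the fingers, y is the direction in which the jaws open and shut, and the axes are right-handed (so a half turn about x gives the same grasp; the last joint's range is limited). The gripper opens to 85 mm and grips with 20 to 120 N. Pads are 22 mm wide; open, the fingers measure 114 mm over their backs; the gripper's body (76 mm by 85 mm) begins 54 mm behind the grasp point. The pads swing forward as they close: fully open they stand 13 mm farther back than shut.
Start: joints at [-76.49, 4.979, 10.078, 95.1, 0, 90], TCP at [0.128, -0.535, 0.231] pointing down, gripper open.
Joint ranges: [-179.16, 179.16], [-48.56, 103.87], [-65.8, 70.77], [-126.05, 130.52], [-82.76, 87.17], [-180, 180]. Speed limits (degrees/s): [127.2, 127.2, 147.25, 180, 180, 180].

### API

Orientations are given as [roll, pitch, yaw] about the fixed x, y, z axes, in that order (R = Rz(yaw) Ry(pitch) Rx(roll)).
In Python, from workcell import bot, cams gives the robot as it stands.
- The arm moves only by the tool apply_moves, never from a script. Its argument "commands" is a list of rows, each a list of 5 numbers: the shift along the tool's x, y, z in m, then the turn about the tool's x in rad, then the opening, from -1 (shut) to 1 (fully open). In form: [[tx, ty, tz, roll, hand], ...]. A call has 1 to 12 rows; each row is the pose to reach, as a shift and turn from the pose measured when the call began, along the tool's axes at that moment; what a row does not reach only later rows make up. A row lasts 1/10 s, in which the tool goes at most 50 mm and 8.59 degrees, less where a joint would pass 70% of its speed; a pose out of reach is approached as far as the arm can. A call with a gripper value outside its range is refused whole. The fingers move at their own pace and stop on an object; "newtons" is the grip in N (left out, the last holds). Time passes only in rows, so rows that repeat a pose let the fingers close. It gives the time, the measured TCP pose, the force and the opening at its end, in the units of the state.
- bot.get_obs(): the state, without advancing time (a new reading comes with each control period).
- cams.camera(name): name is "side" or "top" or "wrist"; returns a dict with "frame" (420x560x3 uint8, blue, green, red), "depth" (420x560 float32, m along the optical axis (not along the pixel's ray), 0 where there is no reading), "camera_matrix" (3x3 intrinsics, pixels), "R" (3x3) and "t" (3): a world point X has camera coordinates R X + t; the wrist camera has in their place "mount" (4x4, takes a point from camera to tool coordinates, whose origin is the TCP and whose axes are the tool frame's). Camera axes: x right, y down, z forward; pixel columns grow to the right and rows downward; lengths in m; the calibration is good to about 2 mm. A picture is of the moment at which its call begins: read the wrist's pose just before it.
- bot.job_done(): hands the job in, once; it reports no verdict.
Trained networks look in the newest picture that a camera, given by its name, has taken for a name from the list of things; names that differ only in an ending like _2 or _b are one class to them, and where a whole thing is asked for, a point or a joint stands for the part that bears it (a point fixed in the world has none). Each returns a list of dicts, best first, with "confidence" (0 to 1); they miss things now and then, are a little off and sometimes report something else, mostly with a low value. They report only what shows in the picture. A call takes as long as a camera call.
- cams.spot_in(name, camera): "rect" ([left, top, right, bottom] in pixels, round what is visible of it).
The state is a dict: "time": time; "q": joint angles; "qd": joint speeds; "joint_efforts": joint torques, N m; "ee_pos": TCP position; "tcp_rot": TCP orientation; "wrist_force": force on the tool from outside, world axes, zero at the start; "torque": the same for the moment, N m; "opening": finger opening in m.
Only numpy, scipy, OpenCV 4.12 (cv2) and the standard library are available. Lean on these libraries where they do the work, as an engineer would, in place of code of your own. Each camera call takes 0.05 s, during which the arm holds its last target. There are 200 camera calls.

## Working session

There is one attempt and no reset: what is moved stays moved. The work goes in short steps, Python scripts to look and compute and a tool call to move; the robot and the scene stay as the last step left them, time stands still between calls to the robot, and variables do not carry over. Pictures are saved under pics/ and viewed, about 8 in all and at most 12, crops included, and the job is handed in when it is done.

Besides the shell and the picture viewer there is one more tool, called by a JSON object that holds its "fn" and its "kwargs". apply_moves: Moves the arm, as the interface text tells. Its arguments: {"type":"object","properties":{"commands":{"type":"array"},"newtons":{"type":"number"}},"required":["commands"]}

```bash
ls; mkdir -p pics
cat > h.py <<'E'
import numpy as np, cv2
from workcell import bot, cams
def back(c,u,v,d):
    K=c["camera_matrix"]; p=np.array([(u-K[0,2])/K[0,0]*d,(v-K[1,2])/K[1,1]*d,d]); return c["R"].T@(p-c["t"])
def proj(c,X):
    p=c["R"]@np.asarray(X)+c["t"]; q=c["camera_matrix"]@p; return q[:2]/q[2]
E
python3 - <<'E'
from h import *
o=bot.get_obs();print(o)
ims=[]
for n in("side","top"):
    c=cams.camera(n);cv2.imwrite(f"pics/{n}0.png",c["frame"])
    print(n,"campos",-c["R"].T@c["t"],c["R"][2])
    for k in("stand","finger_bar","pawl","ratchet","knob","red_boot_mid","black_boot_mid","paste_tub_mid","scissors_mid"):
        for r in cams.spot_in(k,n)[:2]:
            a=np.array(r["rect"]);u,v=(a[:2]+a[2:])/2;d=c["depth"][int(v),int(u)]
            print(n,k,round(r["confidence"],2),a.round(),np.round(back(c,u,v,d),3))
E
```

```text
pics
{'time': 0.0, 'q': array([-7.64913659e+01,  5.01215275e+00,  1.00335331e+01,  9.50992026e+01,
       -3.32833924e-04,  9.00026613e+01]), 'qd': array([-0.00916764, -0.08196219, -0.08270066, -0.09785533, -0.08953335,
       -0.04484926]), 'joint_efforts': array([-5.21439506e-04, -5.20384526e+01,  4.64803898e+01,  1.61192886e-02,
       -5.22390314e-05, -7.52912740e-06]), 'ee_pos': array([ 0.12841996, -0.53455983,  0.23056472]), 'tcp_rot': array([-89.75229505,  89.92217702, 103.75367795]), 'wrist_force': array([ 0.00243197,  0.90009547, -0.20356178]), 'torque': array([0.02819948, 0.04640217, 0.01835685]), 'opening': 0.08555276279409191}
side campos [0.40015335 0.6466495  0.59127859] [ 0.21750464 -0.79754732 -0.56268109]
side stand 0.96 [255. 164. 356. 297.] [ 0.505 -0.032  0.076]
side finger_bar 0.88 [280. 168. 312. 233.] [ 0.53  -0.046  0.137]
side pawl 0.58 [278. 168. 311. 235.] [ 0.531 -0.039  0.14 ]
side ratchet 0.95 [257. 163. 346. 243.] [ 0.518 -0.044  0.134]
side knob 0.83 [252. 163. 342. 245.] [ 0.529 -0.052  0.126]
side red_boot_mid 0.9 [304. 148. 352. 208.] [ 0.503 -0.397
[... 287 characters left out ...]
ssors_mid 0.6 [233. 187. 283. 224.] [0.595 0.004 0.148]
top campos [0.50647915 0.0164101  1.10419767] [ 0.0739673  -0.01054882 -0.99720487]
top stand 0.58 [258. 201. 348. 284.] [ 0.51  -0.039  0.202]
top pawl 0.72 [278. 228. 311. 248.] [ 0.521 -0.022  0.135]
top pawl 0.47 [256. 153. 282. 186.] [0.7   0.042 0.056]
top ratchet 0.93 [284. 201. 345. 274.] [ 0.524 -0.071  0.124]
top knob 0.85 [283. 202. 345. 273.] [ 0.524 -0.069  0.122]
top red_boot_mid 0.91 [366. 220. 413. 273.] [ 0.504 -0.274  0.043]
top black_boot_mid 0.71 [198. 208. 254. 250.] [0.544 0.152 0.046]
top paste_tub_mid 0.73 [259. 157. 282. 186.] [0.695 0.039 0.053]
top scissors_mid 0.57 [329. 169. 398. 208.] [ 0.66  -0.214  0.006]
```

Run:
```python
import cv2
a=cv2.imread("pics/side0.png")[140:350,180:380];b=cv2.imread("pics/top0.png")[140:300,185:425]
cv2.imwrite("pics/s1.png",cv2.resize(a,None,fx=2.85,fy=2.85,interpolation=2))
cv2.imwrite("pics/t1.png",cv2.resize(b,None,fx=3.3,fy=3.3,interpolation=2))
```

```text
(no output)
```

View pics/s1.png

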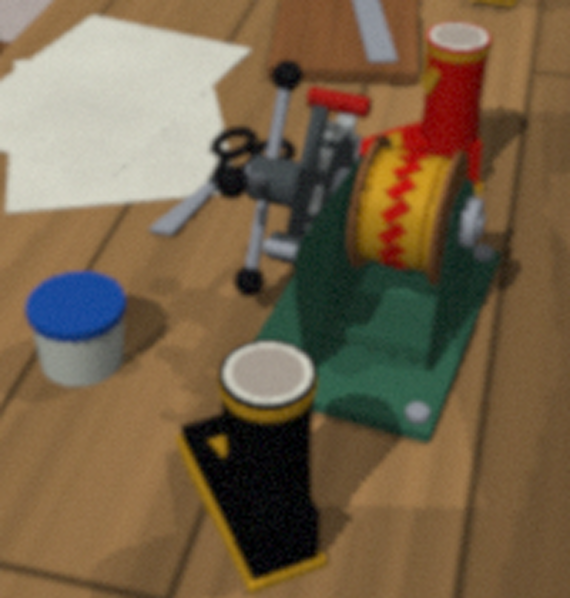

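View pics/t1.png

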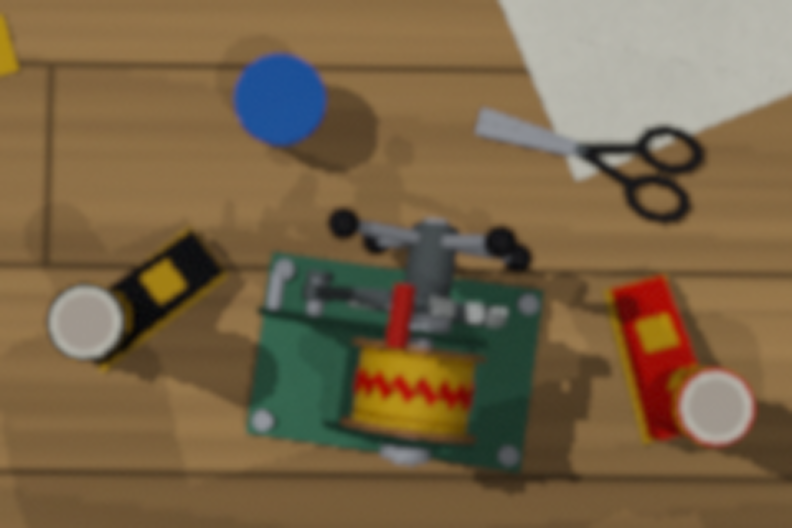

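The side view shows the bar at crop (340,100) and the upper knob at (287,75). In the top view the bar runs from (403,285) to (398,347), and the upper knob is at about (500,242). I'll fit the stand pose next.

```bash
cat > fit.py <<'E'
from h import *
from scipy.optimize import least_squares
C={n:cams.camera(n) for n in("side","top")}
def red(c,x0,y0,x1,y1):
    hsv=cv2.cvtColor(c["frame"],cv2.COLOR_BGR2HSV)[y0:y1,x0:x1]
    m=(((hsv[...,0]<8)|(hsv[...,0]>172))&(hsv[...,1]>150)&(hsv[...,2]>70)).astype(np.uint8)
    n,l,s,ce=cv2.connectedComponentsWithStats(m); i=1+np.argmax(s[1:,4]); print("bar",s[i],ce[i]+[x0,y0]); return ce[i]+[x0,y0]
S=lambda u,v:np.array([180+u/2.85,140+v/2.85]); T=lambda u,v:np.array([185+u/3.3,140+v/3.3])
bs=red(C["side"],285,168,312,182); bt=red(C["top"],298,222,312,247)
kn=lambda a,k,:np.array([50,80*np.cos(np.radians(112)-a+k*np.pi/2),105+80*np.sin(np.radians(112)-a+k*np.pi/2)])/1000
obs=[("side",bs,lambda a:np.array([-.012,.023,.199])),("top",bt,lambda a:np.array([-.012,.023,.204])),
("side",S(287,75),lambda a:kn(a,0)),("side",S(249,281),lambda a:kn(a,2)),("side",S(231,180),lambda a:kn(a,3)),
("top",T(500,242),lambda a:kn(a,0)),("top",T(344,222),lambda a:kn(a,3)),("top",T(517,258),lambda a:kn(a,1))]
def W(p,X):
    c,s=np.cos(p[2]),np.sin(p[2]); return np.array([p[0]+c*X[0]-s*X[1],p[1]+s*X[0]+c*X[1],X[2]])
f=lambda p:np.concatenate([proj(C[n],W(p,g(p[3])))-o for n,o,g in obs])
r=least_squares(f,[.53,-.05,-.13,-.1],loss="soft_l1")
print(r.x.round(4),np.degrees(r.x[2]));print(f(r.x).reshape(-1,2).round(1))
p=r.x
for nm,X in dict(bar=[-.012,.023,.197],barback=[-.012,.145,.193],knob=kn(p[3],0)).items(): print(nm,W(p,X).round(3))
for u,v in[(272,252),(545,288),(520,470),(247,433)]:
    q=T(u,v);c=C["top"];R=c["R"];ray=R.T@np.linalg.solve(c["camera_matrix"],[*q,1]);o=-R.T@c["t"];w=o+ray*(.012-o[2])/ray[2]
    d=w[:2]-p[:2];cc,s=np.cos(p[2]),np.sin(p[2]);print("corner",w.round(3),"stand",(cc*d[0]+s*d[1]).round(3),(-s*d[0]+cc*d[1]).round(3))
E
python3 fit.py
```

```text
bar [  3   2  22  11 143] [298.52447552 175.        ]
bar [  4   4   9  19 120] [305.78333333 235.33333333]
[ 0.5345 -0.0693 -0.1374 -0.1459] -7.873890030920715
[[ 0.1 -0.2]
 [ 0.3  0.4]
 [ 0.1  0. ]
 [-0.4 -0.3]
 [-0.3  0. ]
 [-0.   0. ]
 [-0.3  0.1]
 [-0.2  0.1]]
bar [ 0.526 -0.045  0.197]
barback [0.543 0.076 0.193]
knob [ 0.579 -0.116  0.174]
corner [0.581 0.046 0.012] stand 0.03 0.121
corner [ 0.554 -0.176  0.012] stand 0.034 -0.103
corner [ 0.407 -0.156  0.012] stand -0.114 -0.103
corner [0.434 0.064 0.012] stand -0.118 0.119
```

```bash
cat > rel.py <<'E'
import sys
from h import *
from scipy.spatial.transform import Rotation as Ro
P=[.5345,-.0693,-.1374]
def show(*pts):
    o=bot.get_obs();R=Ro.from_euler("xyz",o["tcp_rot"],degrees=True).as_matrix()
    c,s=np.cos(P[2]),np.sin(P[2]);A=np.array([[c,-s,0],[s,c,0],[0,0,1]]);o3=np.array([P[0],P[1],0])
    print("t",round(o["time"],2),"tcp stand",(A.T@(o["ee_pos"]-o3)).round(4),"open",round(o["opening"],3),"F",o["wrist_force"].round(1))
    print("tool axes in stand (cols)\n",(A.T@R).round(3))
    for p in pts: 
        w=A@np.array(p)+o3;print(p,"world",w.round(3),"tool shift",(R.T@(w-o["ee_pos"])).round(4))
if __name__=="__main__": show(*[list(map(float,a.split(","))) for a in sys.argv[1:]])
E
python3 rel.py=0 2>/dev/null; python3 rel.py -.012,-.02,.28 -.012,-.02,.187
```

```text
t 1.1 tcp stand [-0.3384 -0.5167  0.2313] open 0.085 F [ 0.4 -0.1  0.9]
tool axes in stand (cols)
 [[-0.     0.365 -0.931]
 [ 0.    -0.931 -0.365]
 [-1.    -0.     0.   ]]
[-0.012, -0.02, 0.28] world [ 0.52  -0.087  0.28 ] tool shift [-0.0487 -0.3435 -0.4851]
[-0.012, -0.02, 0.187] world [ 0.52  -0.087  0.187] tool shift [ 0.0443 -0.3435 -0.4851]
```

{"fn": "apply_moves", "kwargs": {"commands": [[-0.05, -0.02, -0.03, 0, -1], [-0.05, -0.343, -0.485, -1.197, -1], [-0.05, -0.343, -0.485, -1.197, -1], [-0.05, -0.343, -0.485, -1.197, -1], [-0.05, -0.343, -0.485, -1.197, -1], [-0.05, -0.343, -0.485, -1.197, -1], [-0.05, -0.343, -0.485, -1.197, -1], [-0.05, -0.343, -0.485, -1.197, -1], [-0.05, -0.343, -0.485, -1.197, -1], [-0.05, -0.343, -0.485, -1.197, -1], [-0.05, -0.343, -0.485, -1.197, -1], [-0.05, -0.343, -0.485, -1.197, -1]], "newtons": 20}}

```text
time: 2.3
ee_pos: [0.5112, -0.0972, 0.2813]
tcp_rot: [79.2, 90.0, -18.7]
wrist_force: [1.1, -1.8, 0.6]
opening: -0.0
```

```bash
python3 rel.py -.012,-.02,.28 -.012,-.02,.187
```

```text
t 2.3 tcp stand [-0.0193 -0.0308  0.2813] open -0.0 F [ 1.1 -1.8  0.6]
tool axes in stand (cols)
 [[ 0.001  1.    -0.   ]
 [-0.    -0.    -1.   ]
 [-1.     0.001  0.   ]]
[-0.012, -0.02, 0.28] world [ 0.52  -0.087  0.28 ] tool shift [ 0.0013  0.0072 -0.0108]
[-0.012, -0.02, 0.187] world [ 0.52  -0.087  0.187] tool shift [ 0.0943  0.0072 -0.0109]
```

{"fn": "apply_moves", "kwargs": {"commands": [[0.03, 0.007, -0.011, 0, -1], [0.06, 0.007, -0.011, 0, -1], [0.085, 0.007, -0.011, 0, -1], [0.098, 0.007, -0.011, 0, -1], [0.098, 0.007, -0.011, 0, -1]]}}

```text
time: 2.8
ee_pos: [0.519, -0.0872, 0.1818]
tcp_rot: [-88.5, 89.9, 173.6]
wrist_force: [-0.1, 0.4, -0.2]
opening: 0.0004
```

Run:
```python
from rel import *
show()
a=cams.camera("side")["frame"][120:270,180:380]
cv2.imwrite("pics/s2.png",cv2.resize(a,None,fx=4,fy=4,interpolation=2))
```

```text
t 2.8 tcp stand [-0.0129 -0.0199  0.1818] open 0.0 F [-0.1  0.4 -0.2]
tool axes in stand (cols)
 [[-0.002  1.    -0.   ]
 [-0.    -0.    -1.   ]
 [-1.    -0.002  0.   ]]
```

View pics/s2.png

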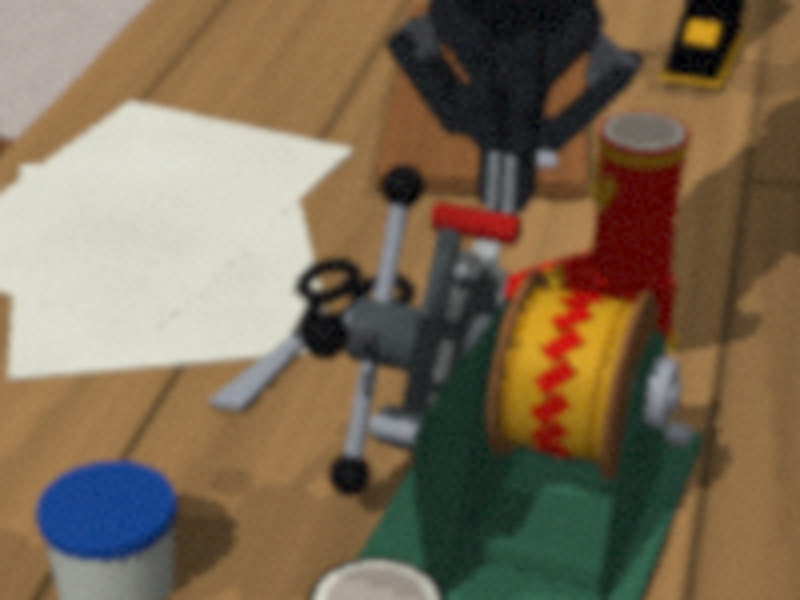

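The shut fingertips sit just behind the bar (at about 500,180 px) and clear of the knob at (402,187). Next I push towards +y.

{"fn": "apply_moves", "kwargs": {"commands": [[0, 0, -0.012, 0, -1], [0, 0, -0.02, 0, -1], [0, 0, -0.028, 0, -1], [0, 0, -0.036, 0, -1], [0, 0, -0.044, 0, -1], [0, 0, -0.052, 0, -1], [0, 0, -0.06, 0, -1], [0, 0, -0.068, 0, -1], [0, 0, -0.076, 0, -1], [0, 0, -0.084, 0, -1], [0, 0, -0.092, 0, -1], [0, 0, -0.092, 0, -1]]}}

```text
time: 4.05
ee_pos: [0.5322, 0.0047, 0.1833]
tcp_rot: [153.8, 90.0, 56.0]
wrist_force: [0.4, -0.0, -0.3]
opening: -0.0002
```

Run:
```python
from rel import *
show()
a=cams.camera("side")["frame"][120:270,180:380]
cv2.imwrite("pics/s3.png",cv2.resize(a,None,fx=4,fy=4,interpolation=2))
```

```text
t 4.05 tcp stand [-0.0124  0.073   0.1833] open -0.0 F [ 0.4 -0.  -0.3]
tool axes in stand (cols)
 [[ 0.  1.  0.]
 [ 0.  0. -1.]
 [-1.  0. -0.]]
```

View pics/s3.png

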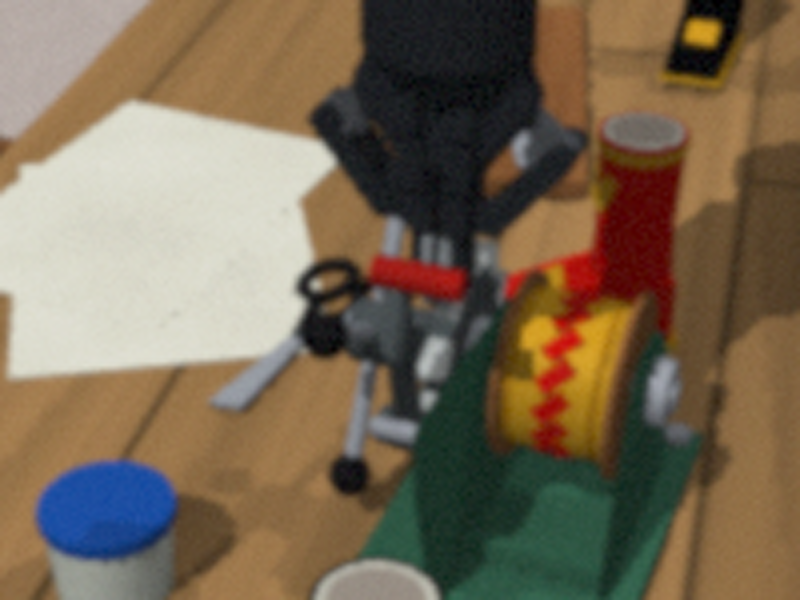

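The bar has moved over to (418,278) px, close to where the stop should put it. I'll lift clear before checking it.

{"fn": "apply_moves", "kwargs": {"commands": [[-0.04, 0, 0, 0, -1], [-0.085, 0, 0, 0, -1], [-0.085, 0.02, 0.045, 0, -1], [-0.085, 0.04, 0.09, 0, -1], [-0.085, 0.062, 0.13, 0, -1], [-0.085, 0.062, 0.158, 0, -1], [-0.085, 0.062, 0.158, 0, -1], [-0.04, 0.062, 0.158, 0, -1], [0.0, 0.062, 0.158, 0, -1], [0.013, 0.062, 0.158, 0, -1], [0.013, 0.062, 0.158, 0, -1]]}}

```text
time: 5.2
ee_pos: [0.571, -0.1601, 0.169]
tcp_rot: [-97.0, 89.8, 165.1]
wrist_force: [-0.5, 0.2, 0.0]
opening: 0.0001
```

```bash
cat > chk.py <<'E'
from rel import *
import sys
show()
c=cams.camera("side");cv2.imwrite(f"pics/{sys.argv[1]}.png",cv2.resize(c["frame"][120:270,180:380],None,fx=4,fy=4,interpolation=2))
a=np.cos(P[2]);s=np.sin(P[2]);W=lambda X:np.array([P[0]+a*X[0]-s*X[1],P[1]+s*X[0]+a*X[1],X[2]])
hsv=cv2.cvtColor(c["frame"],cv2.COLOR_BGR2HSV)[165:215,265:318]
m=(((hsv[...,0]<8)|(hsv[...,0]>172))&(hsv[...,1]>150)&(hsv[...,2]>70)).astype(np.uint8)
n,l,st,ce=cv2.connectedComponentsWithStats(m)
for i in range(1,n):
    if st[i,4]>25: print("red",ce[i]+[265,165],st[i,4])
for t in (0,.2,.57,.9,1.1,1.22):
    b=np.arctan2(89,-58)-t
    print("pawl",t,proj(c,W([-.012,.081+.106*np.cos(b),.110+.106*np.sin(b)])).round(1))
for w in(-.15,-.1,.3,.4,.5,.6):
    print("wheel",w,[((proj(c,W([.05,.08*np.cos(g),.105+.08*np.sin(g)]))-[180,120])*4).round().tolist() for g in np.radians(112)-w+np.arange(4)*np.pi/2])
E
python3 chk.py s4
```

```text
t 5.2 tcp stand [ 0.0486 -0.0849  0.169 ] open 0.0 F [-0.5  0.2  0. ]
tool axes in stand (cols)
 [[-0.003  1.     0.001]
 [ 0.     0.001 -1.   ]
 [-1.    -0.003 -0.   ]]
red [275.57222222 209.25      ] 180
pawl 0 [298.6 174.9]
pawl 0.2 [295.6 174.9]
pawl 0.57 [288.6 180.9]
pawl 0.9 [281.8 192.6]
pawl 1.1 [277.8 202.2]
pawl 1.22 [275.5 208.7]
wheel -0.15 [[403.0, 185.0], [419.0, 329.0], [348.0, 473.0], [323.0, 332.0]]
wheel -0.1 [[401.0, 185.0], [420.0, 322.0], [350.0, 472.0], [322.0, 340.0]]
wheel 0.3 [[380.0, 196.0], [427.0, 271.0], [371.0, 454.0], [316.0, 399.0]]
wheel 0.4 [[374.0, 202.0], [427.0, 259.0], [376.0, 446.0], [316.0, 413.0]]
wheel 0.5 [[368.0, 210.0], [427.0, 247.0], [382.0, 438.0], [317.0, 425.0]]
wheel 0.6 [[362.0, 219.0], [426.0, 237.0], [387.0, 429.0], [318.0, 436.0]]
```

View pics/s4.png

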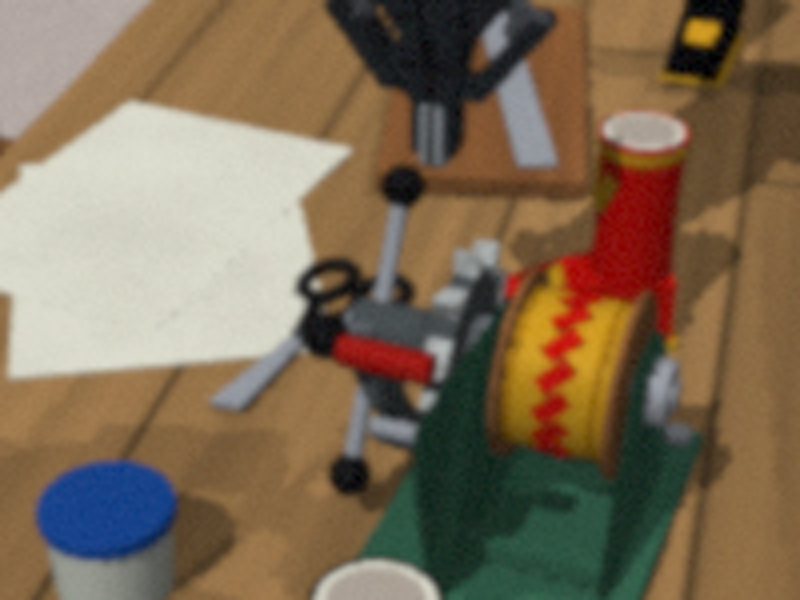

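The pawl lies on its stop: the bar is measured at (275.6,209.3), against (275.5,208.7) expected for 1.22 rad. The wheel is still at about -0.15, so next I push the knob.

{"fn": "apply_moves", "kwargs": {"commands": [[0, 0.001, -0.007, 0, -1], [0, 0.001, -0.013, 0, -1], [0, 0.001, -0.019, 0, -1], [0, 0.001, -0.025, 0, -1], [0, 0.001, -0.031, 0, -1], [0, 0.001, -0.037, 0, -1], [0, 0.001, -0.043, 0, -1], [0, 0.001, -0.049, 0, -1], [0, 0.001, -0.055, 0, -1], [0, 0.001, -0.06, 0, -1], [0, 0.001, -0.064, 0, -1], [0, 0.001, -0.064, 0, -1]]}}

```text
time: 6.45
ee_pos: [0.5815, -0.0962, 0.171]
tcp_rot: [-134.1, 90.0, 128.1]
wrist_force: [-0.4, -0.0, -0.9]
opening: -0.0002
```

```bash
python3 chk.py s5|head -6
```

```text
t 6.45 tcp stand [ 0.0503 -0.0202  0.171 ] open -0.0 F [-0.4 -0.  -0.9]
tool axes in stand (cols)
 [[-0.001  1.     0.001]
 [ 0.001  0.001 -1.   ]
 [-1.    -0.001 -0.001]]
red [275.70555556 209.31111111] 180
```

View pics/s5.png

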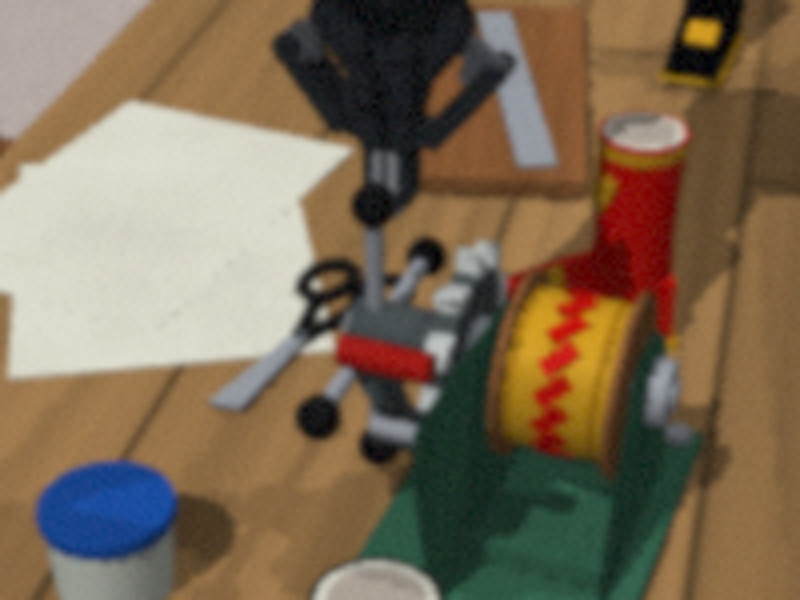

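The knobs at (373,204), (428,256), (377,446) and (317,416) put the wheel at about 0.42. I'll add 5 mm to reach about 0.48, then back off, rise and move to the far side of the bar.

{"fn": "apply_moves", "kwargs": {"commands": [[0, 0, -0.003, 0, -1], [0, 0, -0.005, 0, -1], [0, 0, -0.005, 0, -1], [0, 0, 0.01, 0, -1], [0, 0, 0.02, 0, -1], [-0.045, 0, 0.02, 0, -1], [-0.09, 0, 0.02, 0, -1], [-0.105, 0, 0.02, 0, -1], [-0.105, -0.02, -0.02, 0, -1], [-0.105, -0.04, -0.065, 0, -1], [-0.105, -0.062, -0.11, 0, -1], [-0.105, -0.062, -0.155, 0, -1]]}}

```text
time: 7.7
ee_pos: [0.5394, 0.0659, 0.2771]
tcp_rot: [175.9, 89.9, 78.1]
wrist_force: [0.9, -1.1, 0.2]
opening: 0.0004
```

```bash
python3 chk.py s6|head -6; python3 rel.py -.012,.182,.27 -.012,.182,.183 | tail -2
```

```text
t 7.7 tcp stand [-0.0136  0.1346  0.2771] open 0.0 F [ 0.9 -1.1  0.2]
tool axes in stand (cols)
 [[ 0.     1.    -0.   ]
 [ 0.001 -0.    -1.   ]
 [-1.     0.    -0.001]]
red [308.96774194 190.35483871] 31
[-0.012, 0.182, 0.27] world [0.548 0.113 0.27 ] tool shift [ 0.0064  0.0012 -0.0417]
[-0.012, 0.182, 0.183] world [0.548 0.113 0.183] tool shift [ 0.0934  0.0012 -0.0414]
```

View pics/s6.png

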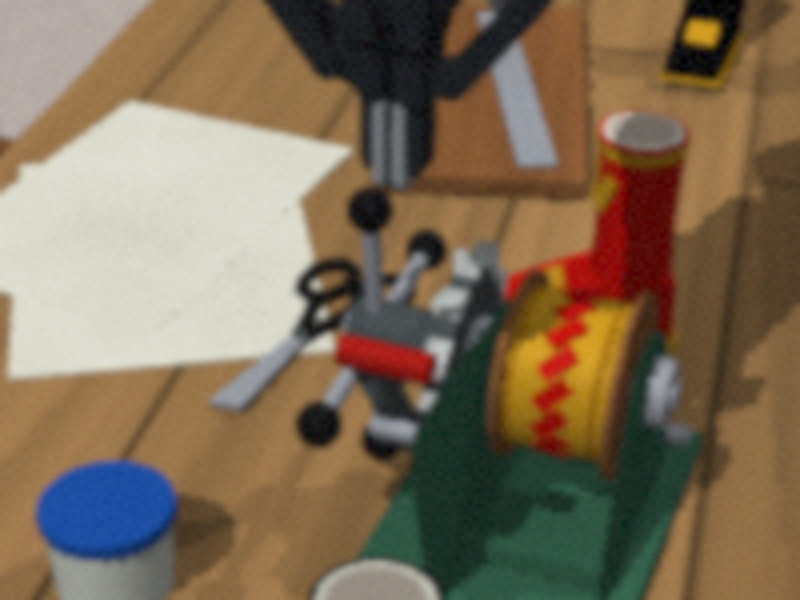

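The wheel is at about 0.48 (knobs at (370,209) and (428,247)), and the pawl is still on its stop at (385,357).

{"fn": "apply_moves", "kwargs": {"commands": [[0, 0.001, -0.042, 0, -1], [0, 0.001, -0.046, 0, -1], [0.04, 0.001, -0.046, 0, -1], [0.08, 0.001, -0.046, 0, -1], [0.096, 0.001, -0.046, 0, -1], [0.096, 0.001, -0.046, 0, -1]]}}

```text
time: 8.35
ee_pos: [0.5469, 0.1159, 0.1775]
tcp_rot: [-109.7, 89.7, 152.6]
wrist_force: [0.7, -0.3, -0.7]
opening: 0.0001
```

```bash
python3 rel.py -.012,.085,.181
```

```text
t 8.35 tcp stand [-0.0131  0.1852  0.1775] open 0.0 F [ 0.7 -0.3 -0.7]
tool axes in stand (cols)
 [[-0.005  1.     0.003]
 [ 0.002  0.003 -1.   ]
 [-1.    -0.005 -0.002]]
[-0.012, 0.085, 0.181] world [0.534 0.017 0.181] tool shift [-0.0036  0.0008  0.1002]
```

{"fn": "apply_moves", "kwargs": {"commands": [[-0.002, 0.001, 0.012, 0, -1], [-0.003, 0.001, 0.021, 0, -1], [-0.004, 0.001, 0.03, 0, -1], [-0.004, 0.001, 0.039, 0, -1], [-0.004, 0.001, 0.048, 0, -1], [-0.004, 0.001, 0.057, 0, -1], [-0.004, 0.001, 0.066, 0, -1], [-0.004, 0.001, 0.075, 0, -1], [-0.004, 0.001, 0.084, 0, -1], [-0.004, 0.001, 0.093, 0, -1], [-0.004, 0.001, 0.1, 0, -1], [-0.004, 0.001, 0.1, 0, -1]]}}

```text
time: 9.55
ee_pos: [0.5343, 0.0158, 0.1814]
tcp_rot: [-108.8, 89.7, 153.5]
wrist_force: [0.7, 0.9, -0.5]
opening: 0.0002
```

{"fn": "apply_moves", "kwargs": {"commands": [[0, 0, -0.02, 0, -1], [-0.03, 0, -0.03, 0, -1], [-0.08, 0, -0.03, 0, -1], [-0.12, 0, -0.03, 0, -1], [-0.13, 0, -0.03, 0, -1], [-0.13, 0, -0.03, 0, -1]]}}

```text
time: 10.15
ee_pos: [0.5397, 0.0455, 0.313]
tcp_rot: [-142.2, 89.8, 120.1]
wrist_force: [1.5, 0.4, -0.7]
opening: 0.0001
```

```bash
python3 chk.py s7
```

```text
t 10.15 tcp stand [-0.0106  0.1145  0.313 ] open 0.0 F [ 1.5  0.4 -0.7]
tool axes in stand (cols)
 [[-0.002  1.     0.002]
 [ 0.002  0.002 -1.   ]
 [-1.    -0.002 -0.002]]
red [298.30496454 175.07801418] 141
pawl 0 [298.6 174.9]
pawl 0.2 [295.6 174.9]
pawl 0.57 [288.6 180.9]
pawl 0.9 [281.8 192.6]
pawl 1.1 [277.8 202.2]
pawl 1.22 [275.5 208.7]
wheel -0.15 [[403.0, 185.0], [419.0, 329.0], [348.0, 473.0], [323.0, 332.0]]
wheel -0.1 [[401.0, 185.0], [420.0, 322.0], [350.0, 472.0], [322.0, 340.0]]
wheel 0.3 [[380.0, 196.0], [427.0, 271.0], [371.0, 454.0], [316.0, 399.0]]
wheel 0.4 [[374.0, 202.0], [427.0, 259.0], [376.0, 446.0], [316.0, 413.0]]
wheel 0.5 [[368.0, 210.0], [427.0, 247.0], [382.0, 438.0], [317.0, 425.0]]
wheel 0.6 [[362.0, 219.0], [426.0, 237.0], [387.0, 429.0], [318.0, 436.0]]
```

View pics/s7.png

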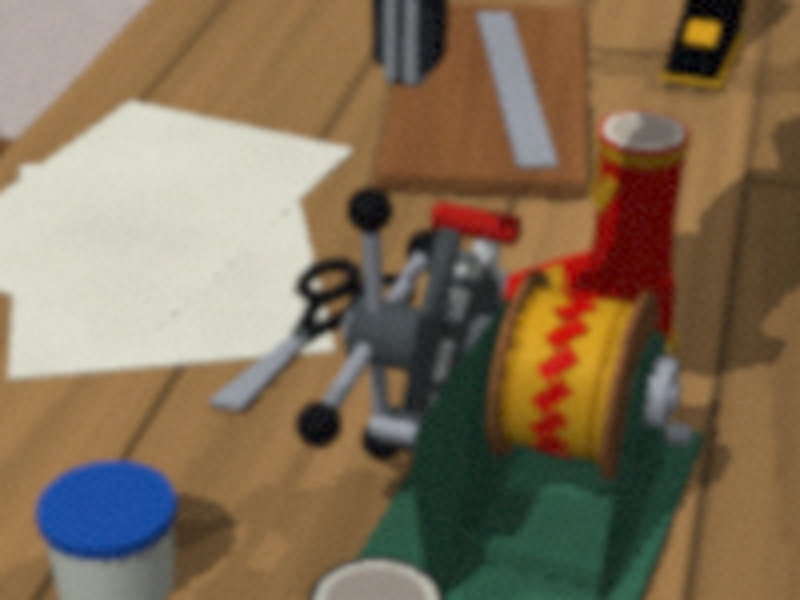

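The bar is back at (298.3,175.1), within 0.3 px of its original seated position. The knobs put the wheel at about 0.48, and the hand is clear at z = 0.31.

```bash
python3 -c "
from h import *
print(bot.job_done())"
```

```text
the job is handed in; nothing more can be done
None
```

The reel is let back by one notch and the pawl is down in the next notch; I handed the job in at about 10 s of robot time, and it reports no verdict.

I worked with shut fingertips throughout. They pushed the red bar over until the pawl lay on its stop, pushed the upper black knob until the wheel stood one notch back, then pushed the bar over again and lifted clear.

The last checks, all from the side camera against the fitted stand position:

| Check | Result |
|---|---|
| Pawl thrown onto its stop | about 1.22 rad, with the wheel still at about -0.15 rad |
| Wheel after the knob push | about 0.48 rad, and unchanged after the pawl dropped |
| Pawl at the end | about 0.01–0.02 rad, with the bar within 0.3 px of where it sat at the start |
| Hand at the end | clear of everything at z = 0.31 m |
| Wrist force | about 2 N or less in every reading between moves |

None of the checks failed or disagreed. The boots, tub and scissors looked unmoved in the side pictures where they showed, but I did not measure their positions again, and the black boot was only partly in view.

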